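# Index the drilling fixture and hold the next blank over its nest

### The arm

A 6-joint arm with a two-finger parallel gripper is mounted at the origin on a cart in front of the work surface, level with it; the furniture and walls round the work are solid. World frame = base frame: x ahead of the robot, y to its left, z up, the work surface at z = 0. Lengths are in m, angles in rad, forces in N, time in s.
With the tool pointing down it reaches from about 0.3 to 0.825 m from the base axis. Payload 5.4 kg.
Tool frame: the origin (TCP) lies at the very end of the fingers, on their centre line; the grasp point (between the pads) lies 19 mm behind it; z points along the fingers, x is the direction in which the jaws open and shut, and the axes are right-handed (so a half turn about z gives the same grasp; the last joint's range is limited). The gripper opens to 92 mm and grips with 3 to 60 N. Pads are 20 mm wide; open, the fingers measure 128 mm over their backs; the gripper's body (75 mm by 189 mm) begins 69 mm behind the grasp point.
Start: joints at [-1.552, 0.158, 1.597, -0, 1.386, -0.21], TCP at [0.13, -0.56, 0.215] pointing down, gripper open.
Joint ranges: [-2.91, 2.91], [-0.94, 2.29], [0.18, 2.7], [-1.29, 4.43], [0.17, 2.64], [-3, 3]. Speed limits (rad/s): [2.57, 2.57, 3.14, 3.14, 3.14, 3.14].

### API

Orientations are given as a rotation vector (axis times angle).
In Python, from workcell import bot gives the robot as it stands. Calls block until the motion is done:
- bot.goto(position, orientation): joint-space move of the TCP to a pose.
- bot.line_to(position, rot=None, max_speed=0.15): straight line of the TCP; rot=None keeps the orientation; max_speed is the mean speed in m/s.
- bot.set_joints(angles): joint-space move.
- bot.set_gripper(opening, newtons=None): opening from 0.0 (shut) to 1.0 (fully open); newtons is the grip in N (None keeps the last); returns when the fingers have stopped.
- bot.hold(seconds).
- bot.inverse_kinematics(position, orientation): joint angles nearest the present ones, or None.
- bot.read_camera(name): name is "scene" or "top" or "wrist"; returns a dict with "pixels" (420x560x3 uint8, blue, green, red), "fx", "fy", "cx", "cy" (pixels), "R" (3x3) and "t" (3): a world point X has camera coordinates R X + t. Camera axes: x right, y down, z forward; pixel columns grow to the right and rows downward; lengths in m; the calibration is good to about 2 mm. The wrist camera is an equidistant fisheye: a pixel r from the principal point sees the ray r / f radians off the axis. A picture is of the moment at which its call begins. There is no depth.
A pose or a line that the arm cannot do raises bot.MotionError and nothing moves.
- bot.job_done(): hands the job in, once; it reports no verdict.
Readings, each from a call of its own:
- bot.current_clock(): time.
- bot.current_joints(): joint angles.
- bot.current_joint_vel(): joint speeds.
- bot.current_effort(): joint torques, N m.
- bot.current_ee_pos(): TCP position.
- bot.current_tool_rot(): TCP orientation.
- bot.current_contact_force(): force on the tool from outside, world axes, zero at the start.
- bot.current_ft_torque(): the same for the moment, N m.
- bot.current_opening(): opening from 0.0 (shut) to 1.0 (fully open).
Only numpy, scipy, OpenCV 4.12 (cv2) and the standard library are available. Lean on these libraries where they do the work, as an engineer would, in place of code of your own. Each camera call takes 0.05 s, during which the arm holds its last target.

### The job

Click the round plate of the drilling fixture on by a quarter turn, so that its empty nest comes to the loading station, at the spring plunger with the red mark. Then fetch the freshly sawn blank that lies left of the saw blade and hold it level over the empty nest, lined up with it and about 15 mm above its walls, never letting it touch the fixture, as I want to check the line-up by eye before it goes down. Finish while still holding it there, and on the way do not touch the blade or disturb the wax tin, brush, pencil or wrench.

Things in the scene. Friction and masses are not known exactly. Their poses are not given: they have to be found in the camera images.
- fixture: drilling fixture: fixed green cast base carrying a round aluminium index plate, 254 mm across, its top 42 mm above the table, that turns about the vertical axis through this origin (centre of the base, at the table top, z = 0). Own -x axis points to the loading station. The hub in the middle of the plate reaches 58 mm above the table
- load_mark (a point): red mark on top of the green bracket with the spring plunger, fixed on the base at the loading station: 143 mm from the fixture's axis on its own -x side, 42 mm above the table
- dial_plate (a joint): angle of the index plate, rad, growing anticlockwise seen from above. Starts at 0, the empty nest at the fixture's own +y side; at +1.571 the empty nest is at the loading station (own -x side). A spring detent holds it at each quarter turn: it resists with up to about 3.5 N at a pin, lets go past half way, then draws the plate into the next click
- empty_nest (a point): centre of the one empty nest, level with its wall tops (52 mm above the table); turns with the plate; own x axis along its long side. Black nests, one each quarter turn, 75 mm from the axis, long side across the radius: pocket 48 x 81 mm, walls 10 mm high. At one end of each is a strap clamp with a knob (top at 78 mm), here swung open, 46 mm from the nest's centre; the other three hold blanks
- turning_pin (a point): centre of the top of the dark steel turning pin that stands between the loading station and the empty nest at the start (114 mm above the table); turns with the plate. Four such pins, 12 mm in diameter, stand midway between the nests, 108 mm from the fixture's axis; grip or push a pin in its upper 30 mm, above the clamp knobs beside it
- blank: loose sawn pine blank, a plain brown block 42 x 75 x 20 mm (its own x, y, z), about 40 g, lying flat on the table left of the saw blade, between it and the rip fence. Origin: centre of its underside; long side along its own y axis
- saw_blade: the saw's red-toothed blade, fixed, upright in the x-z plane at y = 0.157, standing 74 mm out of the table between x = 0.61 and x = 0.85; the rip fence (80 mm high) runs parallel to it, its near face at y = 0.40
- wax_tin: bystander: round green wax tin, 71 mm across, 36 mm high, on the saw table left of the blade, near the blank; origin at the centre of its underside
- bench_brush: bystander: wooden bench brush, 36 x 270 x 42 mm, long along its own y, right of the fixture; origin at the centre of its underside
- pencil: bystander: flat carpenter's pencil, 14 x 164 x 8 mm, lying in front of the saw blade; origin at the centre of its underside
- arbor_wrench: bystander: dark flat wrench, 48 x 231 x 6 mm, at the right front; origin at the centre of its underside

How it is judged:
On the way:
1. the plate is clicked on by a quarter turn, the empty nest at rest at the loading station (value of joint dial_plate between 1.501 and 1.641 rad and velocity of joint dial_plate between -0.1 and 0.1 rad/s), for 0.2 s.
At the end, for the whole second after the job is handed in: the plate stands at 1.571 rad (within 0.07) and the blank hangs still in the fingers, touching nothing else, its underside 5 to 28 mm above the nest's walls, centred on the empty nest within 6 mm, its long side along the nest's within 0.08 rad and level within 0.09 rad (value of joint dial_plate between 1.501 and 1.641 rad and contact force between blank and the fingers above 0.5 N and contact force between blank and fixture below 0.1 N and z of blank in the frame of empty_nest between 0.005 and 0.028 m and horizontal distance between blank and empty_nest below 0.006 m and angle between the y axis of blank and the x axis of empty_nest, either way round below 0.08 rad and angle between blank's own z axis and vertical below 0.09 rad and linear speed of blank below 0.02 m/s); the arm keeps its last pose, push and grip.
It fails at once if the blank touches the fixture (contact force between blank and fixture above 0.5 N).
It fails at once if the saw blade is touched (contact force between saw_blade and anything else above 0.5 N).
It fails at once if the wax tin, brush, pencil or wrench is moved by more than 15 mm (distance of any of wax_tin, bench_brush, pencil, arbor_wrench from where it was at the start of the episode above 0.015 m).
It also fails if it takes over 67 s, if anything falls off the work surface, if the arm or the gripper's body presses on something with over 40 N, if the wrist force passes 120 N, or if a joint passes its speed limit or range.

## Working session

There is one attempt and no reset: what is moved stays moved. The work goes in short steps, each a Python script; the robot and the scene stay as the last script left them, time stands still between calls to the robot, and variables do not carry over. Pictures are saved under pics/ and viewed, and the job is handed in when it is done.

```bash
mkdir -p pics; ls
python3 - <<'E'
from workcell import bot
import cv2
for n in ("scene","top","wrist"):
    c=bot.read_camera(n); cv2.imwrite(f"pics/{n}0.png",c["pixels"]); print(n,c["fx"],c["fy"],c["cx"],c["cy"],c["R"],c["t"])
print(bot.current_clock(),bot.current_ee_pos(),bot.current_tool_rot())
E
```

```text
pics
scene 540.9515908411265 540.9515908411265 276.59309877530006 216.18341030158862 [[-0.52777968 -0.84929116  0.0123748 ]
 [-0.41768747  0.24682484 -0.87442248]
 [ 0.73958488 -0.46667122 -0.48500741]] [0.24134391 0.26773667 1.05276609]
top 459.87260293787006 459.87260293787006 283.704531577801 212.58542782021908 [[-0.02176987 -0.99974528 -0.00595371]
 [-0.98122183  0.02250733 -0.19156497]
 [ 0.19165018  0.00167156 -0.98146188]] [-0.04944918  0.54471013  1.12363973]
wrist 325.19226210127806 325.19226210127806 276.14898677796646 209.70309522999978 [[ 0.22783393 -0.97369943 -0.00106075]
 [-0.93754416 -0.21966788  0.269735  ]
 [-0.26287383 -0.06046029 -0.96293401]] [-0.57371479 -0.03054197  0.39076164]
0.15 [ 0.13037779 -0.55953176  0.21385176] [-2.45959908e+00  1.95268939e+00  1.45110934e-03]
```

View pics/scene0.png

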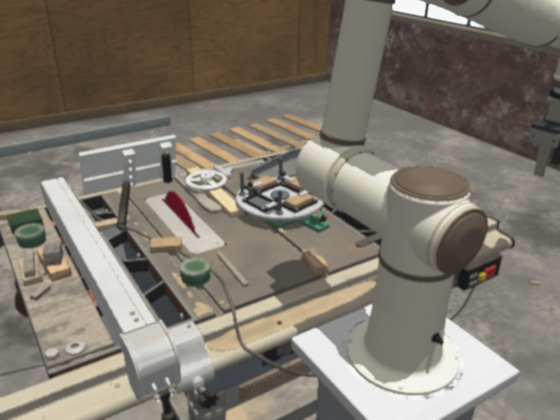

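View pics/top0.png

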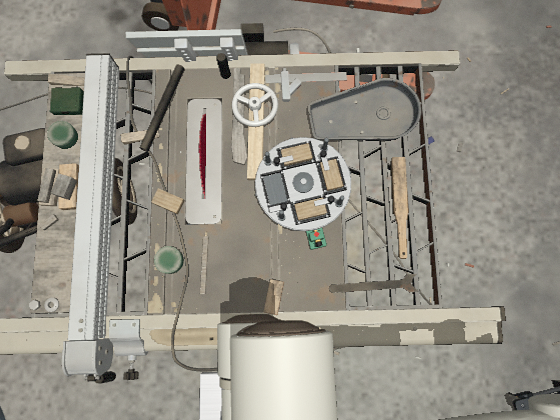

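View pics/wrist0.png

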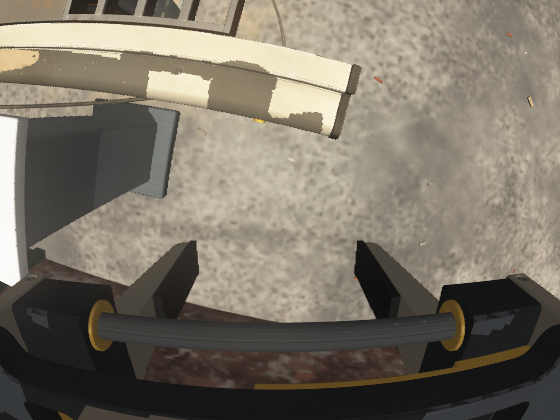

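```bash
cat > h.py <<'E'
import numpy as np, cv2
from workcell import bot
from scipy.spatial.transform import Rotation as Rn
def ray(c,u,v):
    R=np.array(c["R"]);t=np.array(c["t"])
    return -R.T@t, R.T@np.array([(u-c["cx"])/c["fx"],(v-c["cy"])/c["fy"],1.])
def onz(c,u,v,z):
    o,d=ray(c,u,v); return o+d*(z-o[2])/d[2]
def proj(c,X):
    p=np.array(c["R"])@np.array(X,float)+np.array(c["t"]); return np.array([c["fx"]*p[0]/p[2]+c["cx"],c["fy"]*p[1]/p[2]+c["cy"]])
def down(yaw): # tool z down, tool x at yaw
    x=np.array([np.cos(yaw),np.sin(yaw),0]);z=np.array([0,0,-1.]);y=np.cross(z,x)
    return Rn.from_matrix(np.c_[x,y,z]).as_rotvec()
E
python3 - <<'E'
from h import *
c=bot.read_camera("top"); p=c["pixels"]
cv2.imwrite("pics/t1.png",cv2.resize(p[125:260,240:370],None,fx=5,fy=5,interpolation=cv2.INTER_CUBIC)[:600])
cv2.imwrite("pics/t2.png",cv2.resize(p[180:280,130:230],None,fx=6,fy=6,interpolation=cv2.INTER_CUBIC))
E
```

```text
(no output)
```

View pics/t1.png

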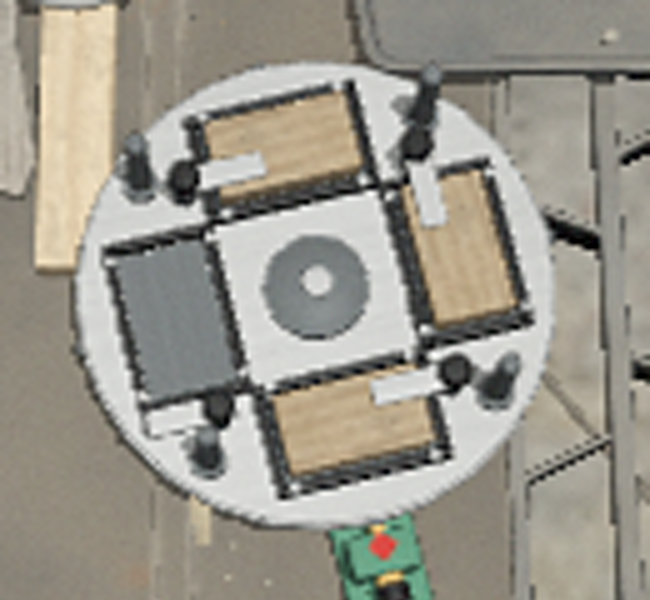

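View pics/t2.png

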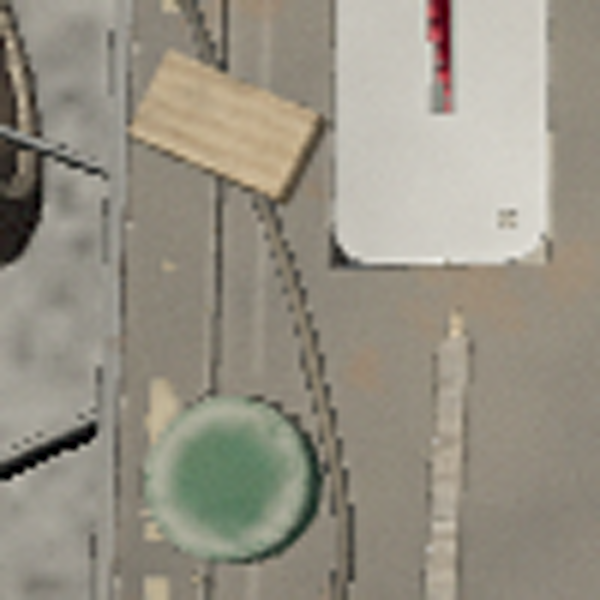

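Run:
```python
from h import *
c=bot.read_camera("top"); p=c["pixels"]
print("cam",-np.array(c["R"]).T@np.array(c["t"]))
f1=lambda x,y:(240+(x+.5)/5-.5,125+(y+.5)/5-.5)
f2=lambda x,y:(130+(x+.5)/6-.5,180+(y+.5)/6-.5)
pr=lambda n,X:print(n,np.round(X,4))
hub=onz(c,*f1(316,285),.058); pr("hub",hub)
m=onz(c,*f1(383,546),.042); pr("mark",m)
d=(hub-m)[:2]; print("dist",np.linalg.norm(d),"yaw",np.arctan2(d[1],d[0]))
for n,q in dict(pinA=(207,433),pinB=(510,362),pinC=(431,72),pinD=(134,143)).items():
    X=onz(c,*f1(*q),.114); pr(n,X); e=(X-hub)[:2]; print(np.linalg.norm(e),np.degrees(np.arctan2(e[1],e[0])))
for q in [(105,250),(207,228),(246,385),(145,403)]:
    pr("nest",onz(c,*f1(*q),.052))
X=onz(c,*f1(217,405),.078);pr("knob",X); print(np.linalg.norm((X-hub)[:2]))
for q in [(172,50),(322,120),(283,200),(130,128)]: pr("blank",onz(c,*f2(*q),.02))
pr("tin",onz(c,*f2(233,478),.036))
# plate fit
g=p[125:260,240:370]
bw=((g.min(2)>185)*255).astype(np.uint8)
cs,_=cv2.findContours(bw,cv2.RETR_EXTERNAL,cv2.CHAIN_APPROX_NONE); k=max(cs,key=cv2.contourArea)
k=cv2.convexHull(k)[:,0]+[240,125]
P=np.array([onz(c,*q,.042)[:2] for q in k])
A=np.c_[2*P,np.ones(len(P))];s=np.linalg.lstsq(A,(P**2).sum(1),rcond=None)[0];print("plate c",s[:2],np.sqrt(s[2]+s[0]**2+s[1]**2),len(P))
```

```text
cam [ 0.31805922 -0.06357479  1.20686253]
hub [ 0.6227 -0.1126  0.058 ]
mark [ 0.4884 -0.1434  0.042 ]
dist 0.1377854947970866 yaw 0.2256684932163045
pinA [ 0.535  -0.0552  0.114 ]
0.10474283868791313 146.78101231154747
pinB [ 0.5669 -0.2035  0.114 ]
0.10665020669422673 -121.52386918789676
pinC [ 0.7163 -0.1709  0.114 ]
0.11029716459409734 -31.908155213523052
pinD [ 0.6827 -0.022   0.114 ]
0.10872573867117573 56.453440077271665
nest [ 0.6456 -0.0037  0.052 ]
nest [ 0.6562 -0.057   0.052 ]
nest [ 0.572  -0.0753  0.052 ]
nest [ 0.5638 -0.0233  0.052 ]
knob [ 0.5564 -0.0603  0.078 ]
0.08445398495778769
blank [0.6244 0.2709 0.02  ]
blank [0.591  0.2036 0.02  ]
blank [0.5554 0.22   0.02  ]
blank [0.5893 0.2883 0.02  ]
tin [0.4323 0.2347 0.036 ]
plate c [ 0.62373794 -0.11306415] 0.1242313167408101 31
```

Run:
```python
from h import *
C=np.array([.6245,-.113]); th=0.218
for off in (np.pi/2,-np.pi/2):
  for a in np.radians([135,180,225]):
    ang=a+th; P=C+.108*np.array([np.cos(ang),np.sin(ang)])
    y=ang+off
    for z in (.2,.09):
        q=bot.inverse_kinematics([*P,z],down(y)); print(off,np.degrees(a),z,None if q is None else np.round(q,2))
ang=np.radians(135)+th;P=C+.108*np.array([np.cos(ang),np.sin(ang)])
for off in (np.pi/2,-np.pi/2):
    q=bot.inverse_kinematics([*P,.2],down(ang+off)); print(q)
```

```text
1.5707963267948966 135.0 0.2 [-0.33  0.07  1.72 -0.    1.35  1.81]
1.5707963267948966 135.0 0.09 [-0.33  0.19  1.82 -0.    1.13  1.81]
1.5707963267948966 180.0 0.2 [-0.48  0.07  1.72  0.    1.35  0.87]
1.5707963267948966 180.0 0.09 [-0.48  0.19  1.82  0.    1.13  0.87]
1.5707963267948966 225.0 0.2 [-0.55  0.24  1.53  0.    1.37  0.02]
1.5707963267948966 225.0 0.09 [-0.55  0.35  1.63  0.    1.17  0.02]
-1.5707963267948966 135.0 0.2 [-0.33  0.07  1.72 -0.    1.35 -1.33]
-1.5707963267948966 135.0 0.09 [-0.33  0.19  1.82 -0.    1.13 -1.33]
-1.5707963267948966 180.0 0.2 [-0.48  0.07  1.72 -0.    1.35 -2.27]
-1.5707963267948966 180.0 0.09 [-0.48  0.19  1.82 -0.    1.13 -2.27]
-1.5707963267948966 225.0 0.2 None
-1.5707963267948966 225.0 0.09 None
[-3.28161094e-01  6.95017999e-02  1.72298784e+00 -4.44089210e-16
  1.34910302e+00  1.81003340e+00]
[-3.28161094e-01  6.95017999e-02  1.72298784e+00 -4.44089210e-16
  1.34910302e+00 -1.33155926e+00]
```

Run:
```python
from h import *
C=np.array([.6245,-.113]); th=0.218
ang=np.radians(135)+th;P=C+.108*np.array([np.cos(ang),np.sin(ang)])
bot.goto([*P,.24],down(ang+np.pi/2)); print(bot.current_clock(),bot.current_ee_pos())
bot.hold(.3)
for n in ("wrist","top"):
    c=bot.read_camera(n); cv2.imwrite(f"pics/{n}2.png",c["pixels"])
    np.savez(f"pics/{n}2.npz",**{k:np.array(v) for k,v in c.items()})
    print(-np.array(c["R"]).T@np.array(c["t"]))
```

```text
2.5583 [ 0.53339662 -0.05556975  0.23995147]
[ 0.59786917 -0.0953717   0.41012055]
[ 0.31805922 -0.06357479  1.20686253]
```

View pics/wrist2.png

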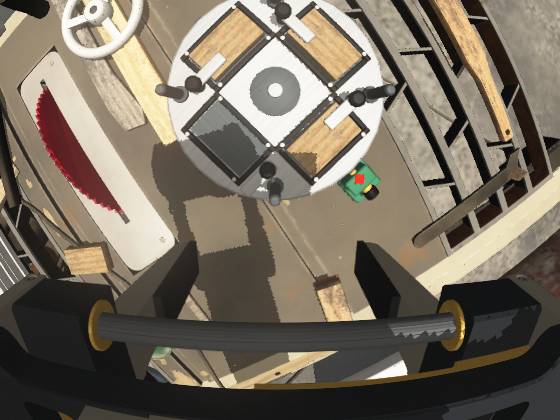

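Run:
```python
import cv2
p=cv2.imread("pics/wrist2.png")
cv2.imwrite("pics/w2a.png",cv2.resize(p[0:210,150:410],None,fx=2.85,fy=2.85,interpolation=cv2.INTER_CUBIC)); 
cv2.imwrite("pics/w2b.png",cv2.resize(p[110:220,180:400],None,fx=3.6,fy=3.6,interpolation=cv2.INTER_CUBIC))
```

```text
(no output)
```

View pics/w2a.png

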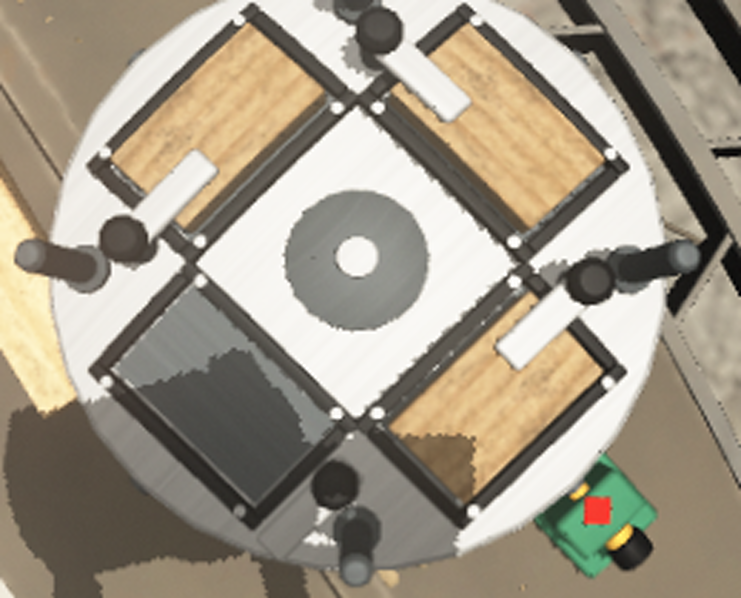

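View pics/w2b.png

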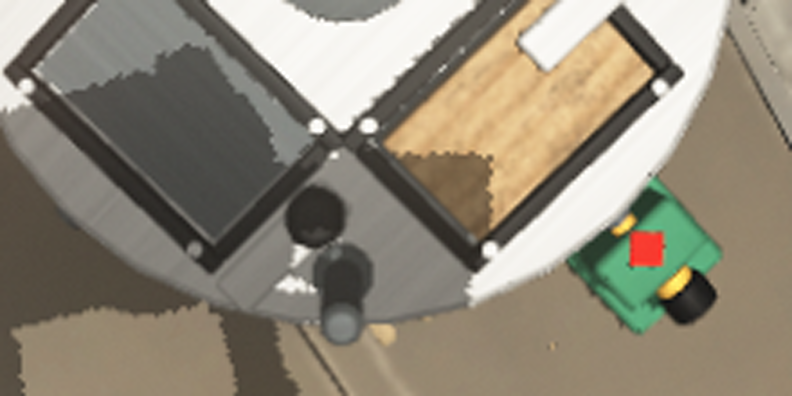

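```bash
cat >> h.py <<'E'
def fray(c,u,v):
    R=np.array(c["R"]);t=np.array(c["t"]);f=float(c["fx"])
    a=np.array([u-float(c["cx"]),v-float(c["cy"])]);r=np.hypot(*a);th=r/f
    d=np.array([*(a/r*np.sin(th)),np.cos(th)]); return -R.T@t,R.T@d
def fonz(c,u,v,z):
    o,d=fray(c,u,v);return o+d*(z-o[2])/d[2]
def fproj(c,X):
    p=np.array(c["R"])@np.array(X,float)+np.array(c["t"]);rho=np.hypot(p[0],p[1]);th=np.arctan2(rho,p[2])
    return np.array([float(c["cx"])+float(c["fx"])*th*p[0]/rho,float(c["cy"])+float(c["fx"])*th*p[1]/rho])
E
python3 - <<'E'
from h import *
from scipy.optimize import least_squares
c=np.load("pics/wrist2.npz")
f=lambda x,y:(150+(x+.5)/2.85-.5,(y+.5)/2.85-.5)
F={}
for n,q,z in [("hub",(357,257),.058),("pinD",(32,255),.114),("pinB",(684,256),.114),("pinA",(355,570),.114),("mark",(598,511),.042)]+[("dot%d"%i,q,.052) for i,q in enumerate([(201,281),(107,382),(239,510),(336,413)])]+[("knob",(335,482),.078)]:
    F[n]=fonz(c,*f(*q),z)
w={"hub":(0,0),"mark":(-.143,0)}
for n,a in (("pinA",135),("pinB",225),("pinD",45)): w[n]=(.108*np.cos(np.radians(a)),.108*np.sin(np.radians(a)))
def res(p):
    R=np.array([[np.cos(p[2]),-np.sin(p[2])],[np.sin(p[2]),np.cos(p[2])]])
    return np.concatenate([R@w[n]+p[:2]-F[n][:2] for n in w])
s=least_squares(res,[.6245,-.113,.218]); print(s.x,np.round(s.fun.reshape(-1,2)*1e3,1))
R=Rn.from_euler("z",s.x[2]).as_matrix()[:2,:2]
for n in F: print(n,np.round(F[n],4),"own",np.round(R.T@(F[n][:2]-s.x[:2]),4))
E
```

```text
[ 0.62748065 -0.11271099  0.21605574] [[ 0.6 -0.1]
 [-2.  -0.5]
 [-0.5  0.3]
 [ 0.2 -1.1]
 [ 1.8  1.3]]
hub [ 0.6269 -0.1126  0.058 ] own [-0.0005  0.0002]
pinD [ 0.6839 -0.0231  0.114 ] own [0.0743 0.0754]
pinB [ 0.5691 -0.2026  0.114 ] own [-0.0763 -0.0753]
pinA [ 0.537  -0.0548  0.114 ] own [-0.0759  0.076 ]
mark [ 0.4898 -0.1429  0.042 ] own [-0.1409  0.    ]
dot0 [ 0.6527 -0.0581  0.052 ] own [0.0363 0.048 ]
dot1 [ 0.6411 -0.0052  0.052 ] own [0.0363 0.1021]
dot2 [ 0.5695 -0.0208  0.052 ] own [-0.037   0.1022]
dot3 [ 0.5808 -0.0736  0.052 ] own [-0.0372  0.0482]
knob [ 0.5612 -0.0614  0.078 ] own [-0.0538  0.0644]
```

Run:
```python
from h import *
C=np.array([.626,-.1128]); th=0.217
def pose(deg,z=.088):
    a=np.radians(deg)+th; return [*(C+.108*np.array([np.cos(a),np.sin(a)])),z],down(a+np.pi/2)
bot.set_gripper(.34)
p,r=pose(135,.13); bot.line_to(p,r,max_speed=.15)
p,r=pose(135); bot.line_to(p,r,max_speed=.08); print(bot.current_clock(),bot.current_contact_force())
for d in range(144,229,12):
    p,r=pose(d); bot.line_to(p,r,max_speed=.06); print(d,round(bot.current_clock(),2),np.round(bot.current_contact_force(),1),np.round(bot.current_ee_pos(),4))
```

```text
5.5083 [ 0.08815237 -0.10666007 -0.14150518]
144 5.94 [ 0.5 -0.1  0.2] [ 0.5276 -0.0697  0.0886]
156 6.47 [2.2 2.6 2.1] [ 0.5208 -0.0907  0.0884]
168 6.99 [1.6 2.2 1.4] [ 0.5181 -0.1131  0.0879]
180 7.52 [-0.5  0.9  0.5] [ 0.5202 -0.1357  0.0877]
192 8.04 [ 1.4 -2.4 -1.9] [ 0.528 -0.158  0.088]
204 8.57 [ 2.6 -1.7 -0.4] [ 0.5394 -0.177   0.0883]
216 9.09 [ 0.9 -1.   0.5] [ 0.5539 -0.193   0.0879]
228 9.62 [-0.3 -0.3 -0.2] [ 0.5721 -0.2061  0.0877]
```

Clicked by force signature; back to nominal, raise, look.

Run:
```python
from h import *
C=np.array([.626,-.1128]); th=0.217
a=np.radians(225)+th; p=C+.108*np.array([np.cos(a),np.sin(a)])
bot.line_to([*p,.088],down(a+np.pi/2),max_speed=.06);print(bot.current_contact_force())
bot.line_to([*p,.15],max_speed=.15)
a2=np.pi+th;q=C+.12*np.array([np.cos(a2),np.sin(a2)])
bot.goto([*q,.26],down(a2+np.pi/2)); bot.hold(.3)
c=bot.read_camera("wrist"); cv2.imwrite("pics/wrist3.png",c["pixels"]);np.savez("pics/wrist3.npz",**{k:np.array(v) for k,v in c.items()})
print(bot.current_clock())
```

```text
[-1.11897753  0.59126464  0.94824578]
11.6
```

View pics/wrist3.png

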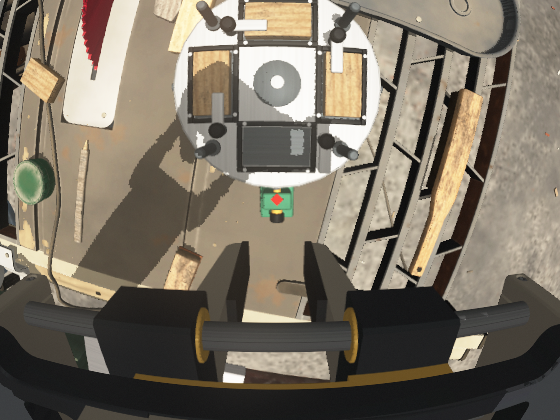

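Run:
```python
import cv2
p=cv2.imread("pics/wrist3.png")
cv2.imwrite("pics/w3a.png",cv2.resize(p[0:220,165:390],None,fx=2.7,fy=2.7,interpolation=cv2.INTER_CUBIC)); 
cv2.imwrite("pics/w3b.png",cv2.resize(p[40:220,0:120],None,fx=3.3,fy=3.3,interpolation=cv2.INTER_CUBIC))
```

```text
(no output)
```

View pics/w3a.png

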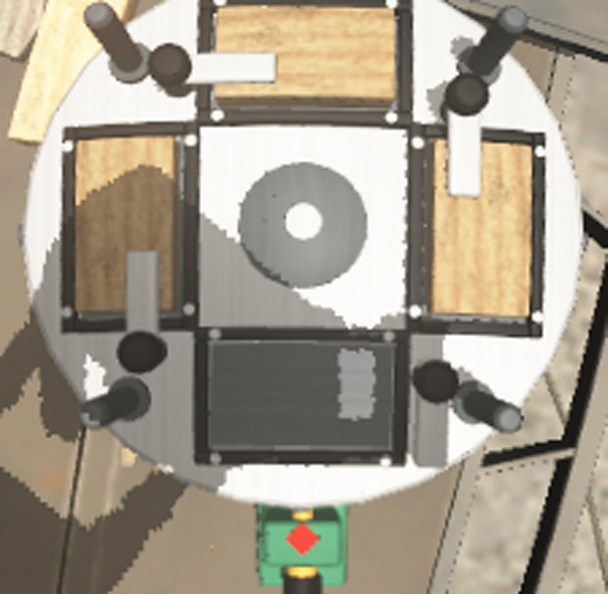

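View pics/w3b.png

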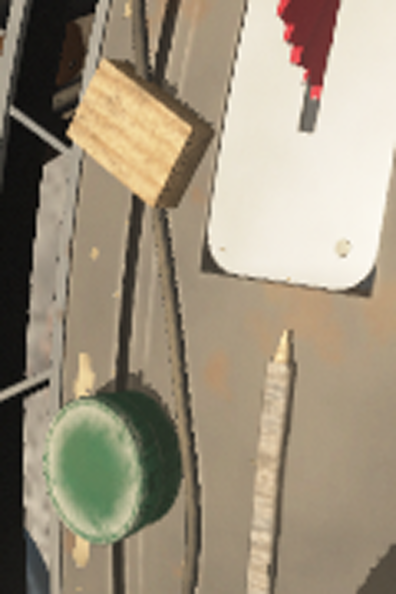

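Run:
```python
from h import *
from scipy.optimize import least_squares
c=np.load("pics/wrist3.npz")
f=lambda x,y:(165+(x+.5)/2.7-.5,(y+.5)/2.7-.5)
g=lambda x,y:((x+.5)/3.3-.5,40+(y+.5)/3.3-.5)
L=[("hub",(303,222),.058),("pC",(513,19),.114),("pD",(98,14),.114),("pB",(510,418),.114),("pA",(94,412),.114),("mark",(302,539),.042)]+[("dot%d"%i,q,.052) for i,q in enumerate([(215,334),(390,335),(215,458),(387,462)])]+[("knob",(436,381),.078),("knob2",(141,352),.078)]
F={n:fonz(c,*f(*q),z) for n,q,z in L}
w={"hub":(0,0),"mark":(-.143,0)}
for n,a in (("pA",135),("pB",225),("pC",315),("pD",45)): w[n]=(.108*np.cos(np.radians(a)),.108*np.sin(np.radians(a)))
def res(p):
    R=np.array([[np.cos(p[2]),-np.sin(p[2])],[np.sin(p[2]),np.cos(p[2])]])
    return np.concatenate([R@w[n]+p[:2]-F[n][:2] for n in w])
s=least_squares(res,[.6245,-.113,.218]); print(s.x,np.round(s.fun.reshape(-1,2)*1e3,1))
R=Rn.from_euler("z",s.x[2]).as_matrix()[:2,:2]
for n in F: print(n,np.round(F[n],4),"own",np.round(R.T@(F[n][:2]-s.x[:2]),4))
print("nest mean",np.mean([F["dot%d"%i] for i in range(4)],0), "pred",s.x[:2]+R@[-.075,0])
B=np.array([fonz(c,*g(*q),.02) for q in [(103,60),(193,125),(157,207),(68,133)]])
print(np.round(B,4),B.mean(0),[np.linalg.norm(B[i]-B[i-1]) for i in range(4)])
for i,j in ((0,1),(3,2),(0,3),(1,2)): d=B[j]-B[i];print(np.degrees(np.arctan2(d[1],d[0])))
print("tin",fonz(c,*g(100,468),.036))
```

```text
[ 0.62750923 -0.11301498  0.20922084] [[ 0.7 -0.1]
 [-2.4  0.1]
 [-1.   0.1]
 [-0.  -0.3]
 [ 1.6 -0.4]
 [ 1.   0.8]]
hub [ 0.6268 -0.1129  0.058 ] own [-0.0007  0.0003]
pC [ 0.7164 -0.1714  0.114 ] own [ 0.0749 -0.0756]
pD [ 0.6854 -0.0232  0.114 ] own [0.0753 0.0758]
pB [ 0.5687 -0.2033  0.114 ] own [-0.0763 -0.076 ]
pA [ 0.5379 -0.0543  0.114 ] own [-0.0755  0.0761]
mark [ 0.49   -0.1428  0.042 ] own [-0.1407 -0.0006]
dot0 [ 0.5725 -0.0865  0.052 ] own [-0.0483  0.0373]
dot1 [ 0.5882 -0.1594  0.052 ] own [-0.0481 -0.0372]
dot2 [ 0.5197 -0.0974  0.052 ] own [-0.1022  0.0376]
dot3 [ 0.5342 -0.1709  0.052 ] own [-0.1033 -0.0372]
knob [ 0.5742 -0.1791  0.078 ] own [-0.0658 -0.0536]
knob2 [ 0.5604 -0.0611  0.078 ] own [-0.0549  0.0647]
nest mean [ 0.55366815 -0.12855799  0.052     ] pred [ 0.55414475 -0.12859232]
[[0.6255 0.2723 0.02  ]
 [0.5971 0.2056 0.02  ]
 [0.5588 0.2203 0.02  ]
 [0.5898 0.2887 0.02  ]] [0.59278002 0.24673114 0.02      ] [np.float64(0.03922065920210074), np.float64(0.07246676663492953), np.float64(0.04097982727685636), np.float64(0.07512821237439161)]
-113.07149868034291
-114.4025253486036
155.33190936296606
159.09390785511357
tin [0.43768236 0.23117232 0.036     ]
```

Run:
```python
from h import *
B=[.5915,.2462]; N=[.5535,-.1286]
for k in (0,np.pi):
    for z in (.2,.003):
        print(bot.inverse_kinematics([*B,z],down(np.radians(-24.5)+k)))
    for z in (.2,.07): print("N",bot.inverse_kinematics([*N,z],down(.212+k)))
bot.set_gripper(1.0)
y=np.radians(-24.5)
q=bot.inverse_kinematics([*B,.2],down(y))
if q is None or abs(q[5])>2.5: y+=np.pi
print(y)
p=bot.current_ee_pos(); bot.line_to([p[0],p[1],.26],max_speed=.2)
bot.goto([*B,.22],down(y)); bot.hold(.3)
c=bot.read_camera("wrist"); cv2.imwrite("pics/wrist4.png",c["pixels"]);np.savez("pics/wrist4.npz",**{k:np.array(v) for k,v in c.items()})
print(bot.current_clock(),bot.current_ee_pos(),bot.current_joints())
```

```text
[ 2.06167703e-01  3.36238049e-01  1.41484068e+00 -8.88178420e-16
  1.39051392e+00  6.33773370e-01]
[ 2.06167703e-01  5.55806828e-01  1.53788012e+00 -8.88178420e-16
  1.04790570e+00  6.33773370e-01]
N [-4.40888510e-01  1.52092668e-01  1.63330411e+00 -8.88178420e-16
  1.35619588e+00 -6.52888510e-01]
N [-4.40888510e-01  2.96086696e-01  1.73839407e+00 -8.88178420e-16
  1.10711189e+00 -6.52888510e-01]
[ 2.06167703e-01  3.36238049e-01  1.41484068e+00 -4.44089210e-16
  1.39051392e+00 -2.50781928e+00]
[ 2.06167703e-01  5.55806828e-01  1.53788012e+00 -4.44089210e-16
  1.04790570e+00 -2.50781928e+00]
N [-4.40888510e-01  1.52092668e-01  1.63330411e+00 -4.44089210e-16
  1.35619588e+00  2.48870414e+00]
N [-4.40888510e-01  2.96086696e-01  1.73839407e+00 -4.44089210e-16
  1.10711189e+00  2.48870414e+00]
-0.4276056667386107
14.6583 [0.59170875 0.24565549 0.22016847] [ 2.05269110e-01  3.22830125e-01  1.39159374e+00 -3.17553449e-05
  1.42691585e+00  6.33813965e-01]
```

View pics/wrist4.png

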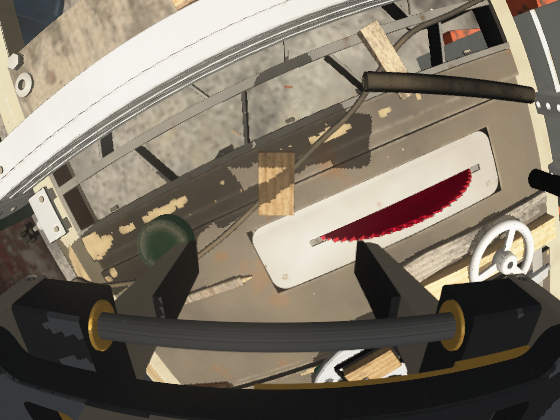

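Run:
```python
import cv2
p=cv2.imread("pics/wrist4.png")
cv2.imwrite("pics/w4a.png",cv2.resize(p[140:230,230:330],None,fx=6,fy=6,interpolation=cv2.INTER_CUBIC))
```

```text
(no output)
```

View pics/w4a.png

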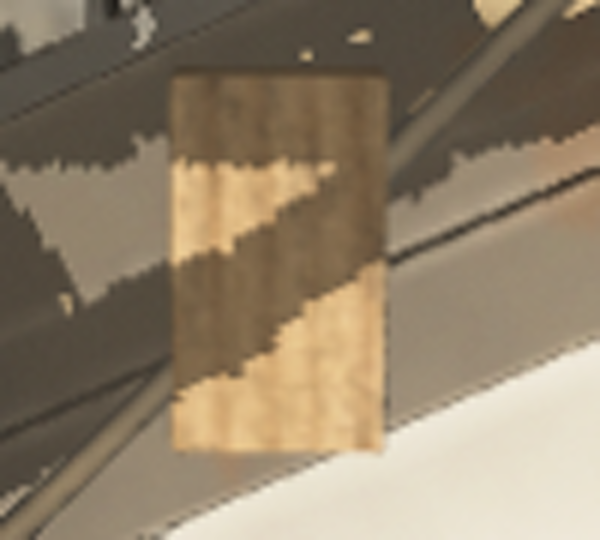

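Run:
```python
from h import *
c=np.load("pics/wrist4.npz")
g=lambda x,y:(230+(x+.5)/6-.5,140+(y+.5)/6-.5)
B=np.array([fonz(c,*g(*q),.02) for q in [(172,75),(387,75),(383,450),(173,450)]])
print(np.round(B,4),B.mean(0),[np.linalg.norm(B[i]-B[i-1]) for i in range(4)])
for i,j in ((0,1),(3,2),(3,0),(2,1)): d=B[j]-B[i];print(np.degrees(np.arctan2(d[1],d[0])))
```

```text
[[0.5904 0.2913 0.02  ]
 [0.6275 0.2743 0.02  ]
 [0.5969 0.2068 0.02  ]
 [0.559  0.224  0.02  ]] [0.59344758 0.24909814 0.02      ] [np.float64(0.07421365632405795), np.float64(0.04082532181826224), np.float64(0.07421289721329834), np.float64(0.041619153881845665)]
-24.508633216166857
-24.511937363095527
64.95690963757414
65.56978685892007
```

Run:
```python
from h import *
B=[.5927,.2482]; y=np.radians(-24.6)
bot.line_to([*B,.05],down(y),max_speed=.15)
bot.line_to([*B,.0045],max_speed=.06); print(bot.current_ee_pos(),bot.current_contact_force())
bot.set_gripper(0.3,25); bot.hold(.2)
print(bot.current_opening()*92,bot.current_ee_pos(),bot.current_contact_force())
bot.line_to([*B,.04],max_speed=.05); bot.hold(.2)
print(bot.current_opening()*92,bot.current_ee_pos(),bot.current_contact_force(),bot.current_clock())
bot.line_to([*B,.22],max_speed=.15); bot.hold(.2)
c=bot.read_camera("wrist"); cv2.imwrite("pics/wrist5.png",c["pixels"]);np.savez("pics/wrist5.npz",**{k:np.array(v) for k,v in c.items()})
print(bot.current_clock(),bot.current_ee_pos(),bot.current_opening()*92)
```

```text
[0.59311445 0.24827867 0.004903  ] [-0.15436513  0.46719918 -0.16512783]
41.76010896601183 [0.59269218 0.2482199  0.00449439] [ 0.55486488  0.00396463 -0.30543622]
42.03606851907259 [0.59236479 0.24814342 0.03953156] [-0.30113626 -0.13252965 -0.17248269] 18.9167
20.5167 [0.59240258 0.24814924 0.21931296] 41.821740640241174
```

View pics/wrist5.png

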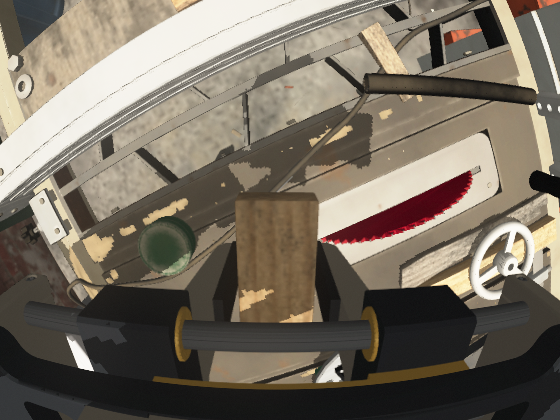

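Run:
```python
from h import *
p=cv2.imread("pics/wrist5.png")
cv2.imwrite("pics/w5a.png",cv2.resize(p[180:340,200:350],None,fx=3.7,fy=3.7,interpolation=cv2.INTER_CUBIC))
```

```text
(no output)
```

View pics/w5a.png

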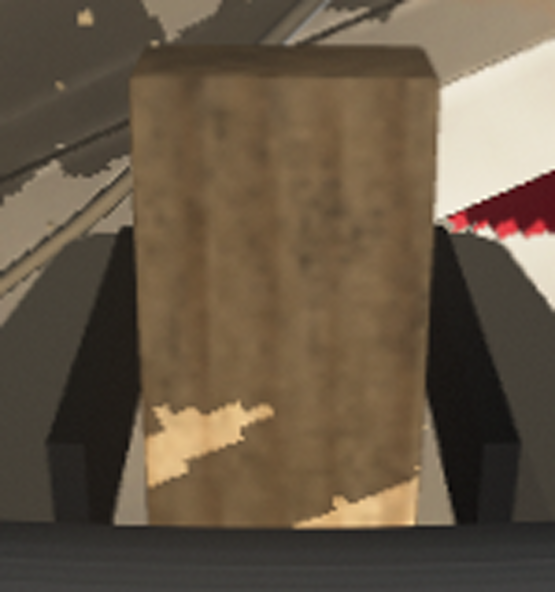

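Run:
```python
from h import *
c=np.load("pics/wrist5.npz"); T=np.array([.5924,.24815,.2193]); y=np.radians(-24.6)
Rt=Rn.from_rotvec(down(y)).as_matrix()
g=lambda x,y:(200+(x+.5)/3.7-.5,180+(y+.5)/3.7-.5)
for q,z in [((132,77),.0155),((438,77),.0155),((147,46),-.0045),((424,46),-.0045)]:
    print(np.round(Rt.T@(fonz(c,*g(*q),T[2]+z)-T),4))
# predicted image of centred blank
for dy in (-.0375,):
    for x,z in ((-.021,-.0155),(.021,-.0155),(-.021,.0045),(.021,.0045)):
        u=fproj(c,T+Rt@[x,dy,z]); print((u-[200,180]+.5)*3.7-.5)
```

```text
[-0.0201 -0.0382 -0.0155]
[ 0.0206 -0.0382 -0.0155]
[-0.0203 -0.0379  0.0045]
[ 0.021  -0.038   0.0045]
[125.27216868  81.84112609]
[440.65524889  82.24895105]
[142.37801809  48.64197369]
[423.88657351  48.99966977]
```

Run:
```python
from h import *
N=[.5535,-.1286]; y=.212
bot.line_to([*N,.22],down(y),max_speed=.15)
bot.line_to([*N,.14],max_speed=.1); bot.hold(.3)
for n in ("wrist","top","scene"):
    c=bot.read_camera(n); cv2.imwrite(f"pics/{n}6.png",c["pixels"]);np.savez(f"pics/{n}6.npz",**{k:np.array(v) for k,v in c.items()})
print(bot.current_clock(),bot.current_ee_pos(),bot.current_tool_rot(),down(y),bot.current_opening()*92)
```

```text
24.5917 [ 0.55356298 -0.12861617  0.14012809] [3.12383978e+00 3.32378893e-01 2.94523532e-04] [3.12395971 0.33238556 0.        ] 41.8517504507017
```

View pics/wrist6.png

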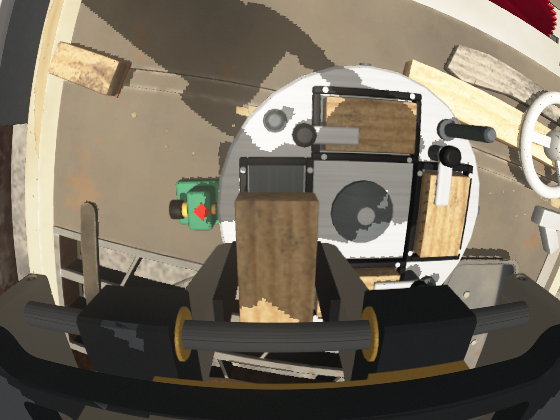

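View pics/top6.png

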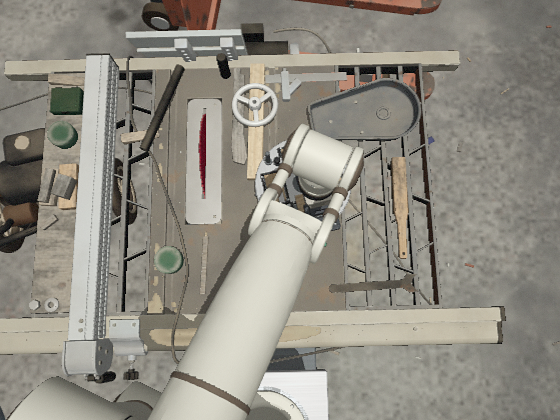

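View pics/scene6.png

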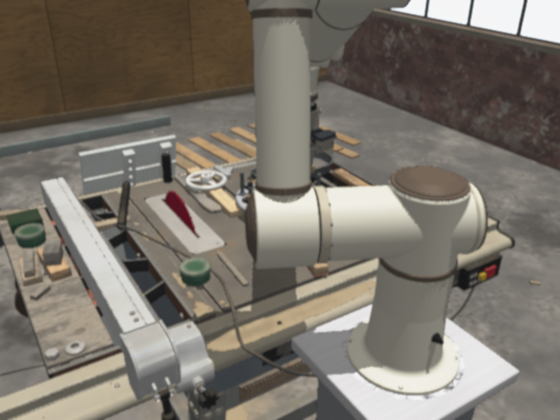

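Run:
```python
from h import *
p=cv2.imread("pics/wrist6.png")
cv2.imwrite("pics/w6a.png",cv2.resize(p[60:300,160:480],None,fx=2.5,fy=2.5,interpolation=cv2.INTER_CUBIC))
```

```text
(no output)
```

View pics/w6a.png

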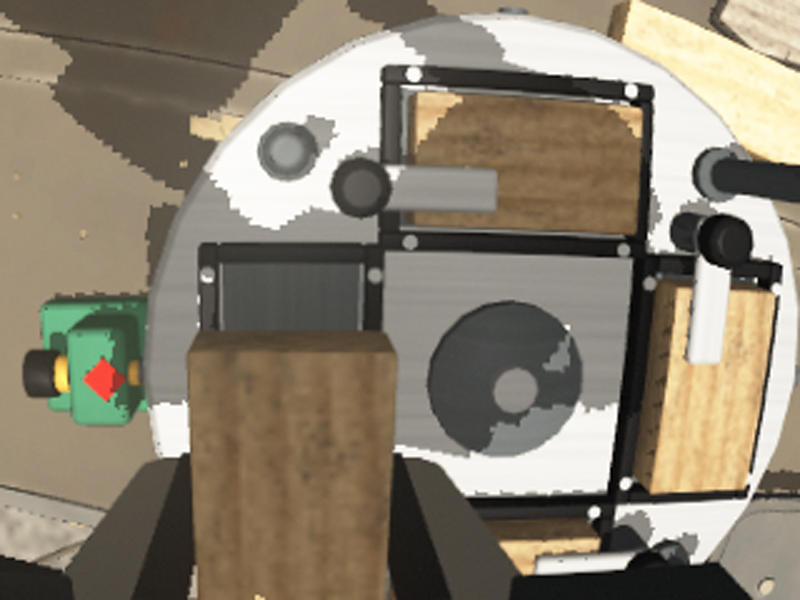

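Run:
```python
from h import *
from scipy.optimize import least_squares
c=np.load("pics/wrist6.npz")
g=lambda x,y:(160+(x+.5)/2.5-.5,60+(y+.5)/2.5-.5)
a,b,d=.1023,.0482,.0373
L=[((288,148),.114,(-.0764,.0764)),((104,380),.042,(-.143,0)),((207,275),.052,(-a,d)),((375,275),.052,(-b,d)),((414,75),.052,(-d,a)),((630,91),.052,(d,a)),((410,243),.052,(-d,b)),((623,250),.052,(d,b)),((650,284),.052,(b,d)),((776,289),.052,(a,d)),((625,485),.052,(b,-d))]
F=np.array([fonz(c,*g(*q),z)[:2] for q,z,w in L]); W=np.array([w for *_,w in L])
def res(p): 
    R=Rn.from_euler("z",p[2]).as_matrix()[:2,:2]; return ((W@R.T+p[:2])-F).ravel()
s=least_squares(res,[.6265,-.113,.212],loss="soft_l1",f_scale=.001); R=Rn.from_euler("z",s.x[2]).as_matrix()[:2,:2]
print(s.x,"nest",s.x[:2]+R@[-.075,0]); print(np.round(res(s.x).reshape(-1,2)*1e3,1))
print("local nest from 2 dots", F[2:4].mean(0)+R@[0,-d], "local yaw", np.arctan2(*(F[3]-F[2])[::-1]))
print("knob",R.T@(fonz(c,*g(360,187),.078)[:2]-s.x[:2]))
T=np.array([.55356,-.12862,.1401]);Rt=Rn.from_rotvec(down(.212)).as_matrix()
for q,z in [((188,351),.0155),((396,351),.0155),((198,331),-.0045),((386,331),-.0045)]:
    print("blank edge tool frame",np.round(Rt.T@(fonz(c,*g(*q),T[2]+z)-T),4))
```

```text
[ 0.62774098 -0.11298332  0.2087498 ] nest [ 0.55436918 -0.12852609]
[[ 0.  -1.3]
 [-2.6  0.4]
 [ 0.  -0. ]
 [ 0.1 -0.3]
 [-0.5 -0. ]
 [ 0.5  0.2]
 [-0.2  0. ]
 [ 0.5  0. ]
 [-0.   0.3]
 [ 0.3 -0. ]
 [ 0.3  0.3]]
local nest from 2 dots [ 0.55409625 -0.12843196] local yaw 0.21300337365208688
knob [-0.05575006  0.06694642]
blank edge tool frame [-0.0197 -0.038  -0.0155]
blank edge tool frame [ 0.0214 -0.038  -0.0155]
blank edge tool frame [-0.0199 -0.0375  0.0045]
blank edge tool frame [ 0.0217 -0.0376  0.0045]
```

Run:
```python
from h import *
N=[.5538,-.1286]; y=.2105
bot.line_to([*N,.10],down(y),max_speed=.06)
print(bot.current_contact_force())
bot.line_to([*N,.0725],max_speed=.03); bot.hold(.5)
print(bot.current_contact_force(),bot.current_ee_pos(),bot.current_opening()*92)
c=bot.read_camera("wrist"); cv2.imwrite("pics/wrist7.png",c["pixels"]);np.savez("pics/wrist7.npz",**{k:np.array(v) for k,v in c.items()})
cv2.imwrite("pics/w7a.png",cv2.resize(c["pixels"][60:300,160:480],None,fx=2.5,fy=2.5,interpolation=cv2.INTER_CUBIC))
print(bot.current_clock())
```

```text
[ 0.01256877  0.14013156 -0.6541916 ]
[ 0.26206197  0.23602779 -0.48322162] [ 0.55381412 -0.12858182  0.07251846] 41.48474698373816
27.025
```

View pics/w7a.png

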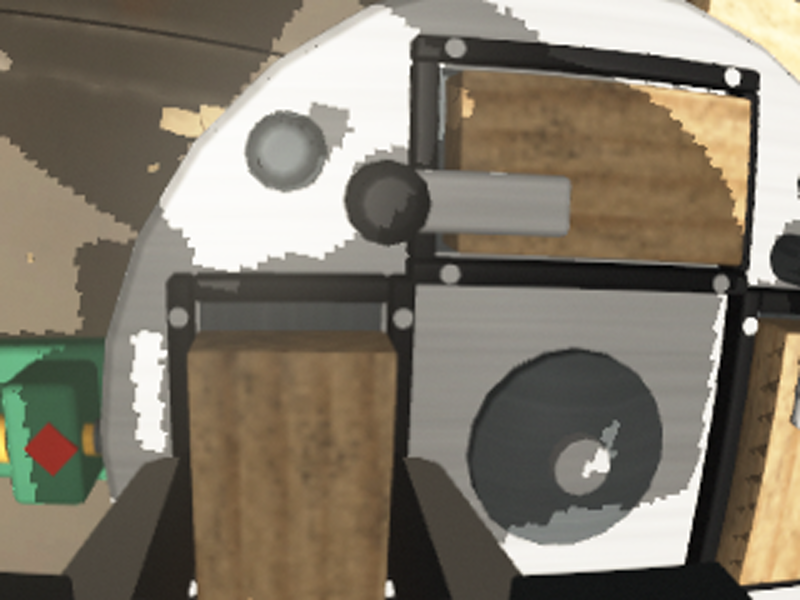

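Run:
```python
from h import *
c=np.load("pics/wrist7.npz")
g=lambda x,y:(160+(x+.5)/2.5-.5,60+(y+.5)/2.5-.5)
T=np.array([.55381,-.12858,.0725]);Rt=Rn.from_rotvec(down(.2105)).as_matrix()
f=lambda q,z:(Rt.T@(fonz(c,*g(*q),z)-T))
D=np.array([f(q,.052) for q in [(178,318),(403,318),(193,590),(389,590)]]);print(np.round(D*1e3,1),D.mean(0)*1e3)
for q,z in [((188,351),.0155),((396,351),.0155),((198,334),-.0045),((386,334),-.0045)]: print(np.round(1e3*f(q,T[2]+z),1))
```

```text
[[-26.7 -37.4  20.5]
 [ 27.4 -37.4  20.5]
 [-26.1  37.5  20.5]
 [ 27.1  37.4  20.5]] [ 0.44533269  0.02315808 20.5       ]
[-19.8 -38.2 -15.5]
[ 21.2 -38.2 -15.5]
[-20.1 -37.    4.5]
[ 21.5 -37.1   4.5]
```

Run:
```python
from workcell import bot
print(bot.current_clock(),bot.current_joint_vel().round(4)); bot.job_done()
```

```text
27.025 [-0.0018 -0.0019  0.0011  0.     -0.0002 -0.0013]
the job is handed in; nothing more can be done
```

The plate is clicked on a quarter turn, so the empty nest is at the red mark. The arm is holding the blank level above that nest, and I handed the job in at 27 s of the 67 s.

**How it was done:** I turned the plate by loosely caging the turning pin between the fingers, with contact forces of only a few newtons. I then picked up the blank across its 42 mm side and carried it over the blade at about 0.22 m.

**Last checks (wrist camera and arm readings):**

| Check | Result |
|---|---|
| Blank centre to nest centre | within about 1 mm |
| Long sides of blank and nest | parallel within about 0.01 rad |
| Underside above the nest walls | about 16 mm, from the tool height |
| Grip opening | 41.5 mm on the 42 mm blank |
| Outside force on the tool | under 1 N |
| Arm | still |

**Disagreements:**
- **Cameras:** the top and wrist cameras differed by 2–3 mm on where the fixture's centre is. I used the wrist camera for the final line-up because it saw the nest and the blank in the same picture.
- **Red mark:** it measured 138–141 mm from the axis instead of 143 mm.
- **Clamp knob:** it measured about 54 mm from the nest's centre instead of 46 mm. That gives the blank more clearance, not less.

**Not checked:** the arm hid the fixture from the scene and top cameras at the end. I did not measure the wax tin, brush, pencil or wrench afterwards. The arm stayed clear of them, and the tin and pencil looked unmoved in the pictures.

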